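# Open the blue canister

### The job

Open the canister with the blue handle and blue band: take its loose lid by the handle, tip it up clearly to one side (about 20 degrees) while the opposite edge still rests on the canister's rim, then lift it off. Set it down without dropping it, handle up and flat, in the middle of the green bench mat, and let go. Leave the canister standing where it is and leave the orange one closed, in its place.

Things in the scene. Friction and masses are not known exactly. Their poses are not given: they have to be found in the camera images.
- lid_blue_handle (a point): Loose blue-handled lid on the blue-banded canister: steel disc 100 mm wide, 5 thick, resting on the rim; under it a plug 76 wide, 7 deep. Upright bar handle in its middle: 50 long, 14 thick, top 41 above the disc's underside. Point: handle's middle, on the lid's axis, 18 mm above the disc's top, 23 above its underside; laid on the mat, 30 above the mat. x along the handle, y across it, z up.
- canister_blue_mouth (a point): Blue-banded aluminium canister, loose, about 0.8 kg, 92 mm across and 80 mm high, mouth 84 mm, upright on the bench. The point is the centre of its mouth, level with the rim; z up.
- mat_center (a point): Flat dark green square bench mat with a pale border line, 150 x 150 mm and 4 mm thick, fixed to the bench in one row with the two canisters. The point is the centre of its top face; x and y run along its sides.
- lid_orange_handle (a point): Orange-handled lid on an orange-banded canister of the same make and size, to be left alone: the same kind of lid; the point is the middle of its handle, 23 mm above the rim.

How it is judged (in metres and radians):
On the way:
1. the blue-handled lid is tipped at least 11.5 degrees on its canister's rim, its handle's middle less than 45 mm above the rim's level and within 40 mm of the mouth's centre (angle between lid_blue_handle's own z axis and vertical above 0.2 rad and z of lid_blue_handle in the frame of canister_blue_mouth below 0.045 m and horizontal distance between lid_blue_handle and canister_blue_mouth below 0.04 m), for 0.1 s.
At the end, for the whole second after the job is handed in: The blue-handled lid lies still, handle up and flat to within 7 degrees on the green mat, its centre within 35 mm of the mat's; its canister stands upright (7 degrees) within 30 mm of where it stood; the orange lid is within 20 mm of where it was (horizontal distance between lid_blue_handle and mat_center below 0.035 m and z of lid_blue_handle in the frame of mat_center between 0.024 and 0.036 m and angle between each of lid_blue_handle, canister_blue_mouth's own z axis and vertical below 0.12 rad and linear speed of lid_blue below 0.02 m/s and distance of canister_blue_mouth from where it was at the start of the episode below 0.03 m and distance of lid_orange_handle from where it was at the start of the episode below 0.02 m); the robot touches nothing.
It fails at once if the orange lid is moved by more than 20 mm (distance of lid_orange_handle from where it was at the start of the episode above 0.02 m).
It fails at once if the blue canister is tipped more than 17 degrees (angle between canister_blue_mouth's own z axis and vertical above 0.3 rad).
It fails at once if the blue-handled lid is dropped: it moves at over 0.6 m/s while no finger touches it (linear speed of lid_blue above 0.6 m/s and contact force between the fingers and lid_blue below 0.05 N).
It also fails if it takes over 38 s, if anything falls off the work surface, if the arm or the gripper's body presses on something with over 40 N, if the wrist force passes 120 N, or if a joint passes its speed limit or range.

### The arm

A 6-joint arm with a two-finger parallel gripper is mounted at the origin on a cart in front of the work surface, level with it; the furniture and walls round the work are solid. World frame = base frame: x ahead of the robot, y to its left, z up, the work surface at z = 0. Lengths are in mm, angles in degrees, forces in N, time in s.
With the tool pointing down it reaches from about 300 to 850 mm from the base axis. Payload 4.2 kg.
Tool frame: the origin (TCP) lies at the very end of the fingers, on their centre line; the grasp point (between the pads) lies 19 mm behind it; z points along the fingers, y is the direction in which the jaws open and shut (so a half turn about z gives the same grasp; the last joint's range is limited). The gripper opens to 91 mm and grips with 3 to 60 N. Pads are 32 mm wide; open, the fingers measure 118 mm over their backs; the gripper's body (76 mm by 178 mm) begins 60 mm behind the grasp point.
Start: joints at [69.614, 18.312, 89.639, -0, 72.044, -1.146], TCP at [189.479, 542.9, 213.976] pointing down, gripper open.
Joint ranges: [-177.97, 177.97], [-48.28, 115.42], [12.27, 149.76], [-77.06, 257.06], [2.81, 150.46], [-146.56, 146.56]. Speed limits (degrees/s): [147.25, 147.25, 180, 180, 180, 180].

### API

Orientations are given as [roll, pitch, yaw] about the fixed x, y, z axes, in that order (R = Rz(yaw) Ry(pitch) Rx(roll)).
In Python, from workcell import env gives the robot as it stands. The module is installed in compiled form; this text tells all that it offers.
- The arm moves only by the tool arm_command, never from a script. Its argument "targets" is a list of rows, each a list of 5 numbers: the closure, from 0 (fully open) to 1 (shut), then the shift along the tool's x, y, z each as a share of 50 cm, from -1 to 1, then the turn about the tool's z as a share of pi/4 rad, from -1 to 1. A call has 1 to 8 rows; each row is the pose to reach, as a shift and turn from the pose measured when the call began, along the tool's axes at that moment; what a row does not reach only later rows make up. A row lasts 1/12 s, in which the tool goes at most 41.7 mm and 7.16 degrees, less where a joint would pass 70% of its speed; a pose out of reach is approached as far as the arm can. A call with a number of a shift or a turn outside -1 to 1 is refused whole. A call with a gripper value outside its range is refused whole. The fingers move at their own pace and stop on an object; "squeeze" is the grip in N (left out, the last holds). Time passes only in rows, so rows that repeat a pose let the fingers close. It gives the time, the measured TCP pose, the force and the opening at its end, in the units of the state.
- env.state(): the state, without advancing time (a new reading comes with each control period).
- env.grab_frame(name): name is "side" or "top" or "wrist"; returns the picture (400x640x3 uint8, red, green, blue); there is no depth.
- env.camera_params(name): a dict with "camera_matrix" (3x3 intrinsics, pixels), "R" (3x3) and "t" (3): a world point X has camera coordinates R X + t; the wrist camera has in their place "hand_eye" (4x4, takes a point from camera to tool coordinates, whose origin is the TCP and whose axes are the flange's). Camera axes: x right, y down, z forward; pixel columns grow to the right and rows downward; lengths in mm; the calibration is good to about 2 mm. A picture is of the moment at which its call begins: read the wrist's pose just before it. camera_params takes no time and is no camera call.
- env.job_done(): hands the job in, once; it reports no verdict.
The state is a dict: "time_s": time; "qpos": joint angles; "qvel": joint speeds; "effort": joint torques, N m; "ee_pos": TCP position; "ee_rot": TCP orientation; "force": force on the tool from outside, world axes, zero at the start; "torque": the same for the moment, N m; "gripper_width": finger opening in mm.
Only numpy, scipy, OpenCV 4.12 (cv2) and the standard library are available. Lean on these libraries where they do the work, as an engineer would, in place of code of your own. Each camera call takes 0.05 s, during which the arm holds its last target.

## Working session

There is one attempt and no reset: what is moved stays moved. The work goes in short steps, Python scripts to look and compute and a tool call to move; the robot and the scene stay as the last step left them, time stands still between calls to the robot, and variables do not carry over. Pictures are saved under pics/ and viewed, and the job is handed in when it is done.

Besides the shell and the picture viewer there is one more tool, called after ">>>" by a JSON object that holds its "name" and its "arguments". arm_command: Moves the arm, as the interface text tells. Shift numbers are shares of 50 cm and turn numbers shares of pi/4 rad, none past 1 either way. Its arguments: {"type":"object","properties":{"targets":{"type":"array"},"squeeze":{"type":"number"}},"required":["targets"]}

```bash
mkdir -p pics; cat > h.py <<'E'
import numpy as np, cv2
from workcell import env
from scipy.spatial.transform import Rotation as Ro
def grab(n,f):
    s=env.state(); im=env.grab_frame(n); cv2.imwrite('pics/'+f,im[:,:,::-1]); return s,im
E
python3 - <<'E'
from h import *
s=env.state();print(s)
for n in('top','side','wrist'):
    grab(n,n+'0.png');print(n,env.camera_params(n))
E
```

```text
{'time_s': 0.0, 'qpos': array([ 6.96161507e+01,  1.83498331e+01,  8.97069981e+01, -2.47804888e-04,
        7.20437725e+01, -1.14415512e+00]), 'qvel': array([-0.04797252, -0.0051078 ,  0.01051474, -0.03416441,  0.02771813,
       -0.05185238]), 'effort': array([ 6.81550173e-04, -4.12464559e+01, -2.31967753e+01,  7.28914747e-02,
        4.57894115e-02, -1.61756066e-04]), 'ee_pos': array([189.27952503, 542.40956942, 213.13439855]), 'ee_rot': array([-1.79899412e+02, -1.77329421e-03,  1.60760381e+02]), 'force': array([ 0.51815652, -0.0672843 ,  0.01099844]), 'torque': array([ 0.04725998, -0.01243055, -0.03282373]), 'gripper_width': 91.52886161818817}
top {'camera_matrix': array([[381.69451225,   0.        , 311.71158215],
       [  0.        , 381.69451225, 204.25035038],
       [  0.        ,   0.        ,   1.        ]]), 'R': array([[-0.02192512, -0.99969137, -0.01168147],
       [-0.99252613,  0.02316799, -0.11981292],
       [ 0.12004658,  0.00896725, -0.99272776]]), 't': array([-29.22461602, 508.05574659, 867.07828738])}
side {'camera_matrix': array([[487.33374153,   0.        , 321
[... 158 characters left out ...]
00405721],
       [-0.21611314, -0.30683672, -0.92690147],
       [ 0.52487168,  0.76398463, -0.37528283]]), 't': array([-436.27581676,  192.57440097,  654.32716019])}
wrist {'camera_matrix': array([[314.37517147,   0.        , 317.12400061],
       [  0.        , 314.37517147, 205.15306213],
       [  0.        ,   0.        ,   1.        ]]), 'hand_eye': array([[-5.55765908e-04, -9.69768394e-01, -2.44026541e-01,
         6.97228185e+01],
       [ 9.99999797e-01, -6.15231493e-04,  1.67466466e-04,
        -3.73087487e-01],
       [-3.12536499e-04, -2.44026398e-01,  9.69768539e-01,
        -1.72089335e+02],
       [ 0.00000000e+00,  0.00000000e+00,  0.00000000e+00,
         1.00000000e+00]])}
```

View pics/top0.png

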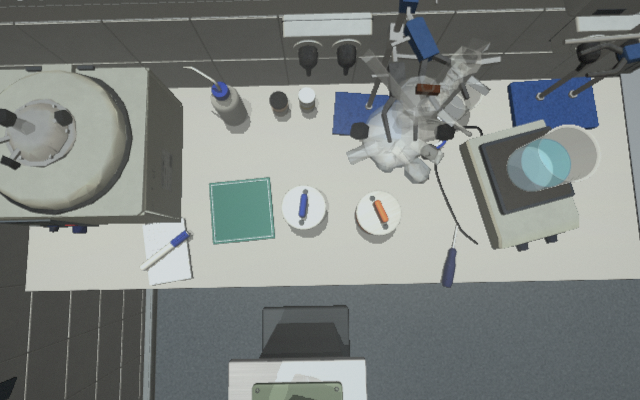

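View pics/side0.png

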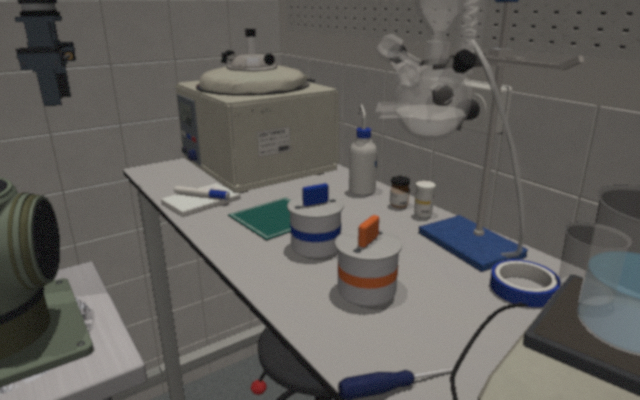

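View pics/wrist0.png

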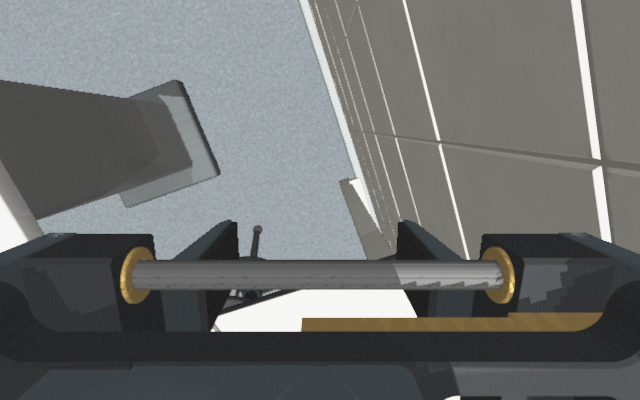

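Top view: mat centre about (242,211), blue lid about (304,207), orange lid about (378,214). In the side view the blue handle is at about (316,195) and the orange one at (369,231). The arm is outside both views.

```bash
cat >> h.py <<'E'
def ray(n,uv,s=None):
    p=env.camera_params(n);K=p['camera_matrix']
    d=np.linalg.inv(K)@np.array([uv[0],uv[1],1.])
    if n=='wrist':
        T=np.eye(4);T[:3,:3]=Ro.from_euler('xyz',s['ee_rot'],degrees=True).as_matrix();T[:3,3]=s['ee_pos']
        M=T@p['hand_eye'];return M[:3,3],M[:3,:3]@d
    R=p['R'];return -R.T@p['t'],R.T@d
def onz(n,uv,z,s=None):
    o,d=ray(n,uv,s);return o+d*(z-o[2])/d[2]
def tri(a,b):
    A=np.array([a[1],-b[1]]).T;k=np.linalg.lstsq(A,b[0]-a[0],rcond=None)[0]
    p=a[0]+a[1]*k[0];q=b[0]+b[1]*k[1];return (p+q)/2,np.linalg.norm(p-q)
def proj(n,X):
    p=env.camera_params(n);c=p['camera_matrix']@(p['R']@np.array(X,float)+p['t']);return c[:2]/c[2]
E
python3 - <<'E'
from h import *
t=cv2.imread('pics/top0.png');s=cv2.imread('pics/side0.png')
def blobs(im,lo,hi,box,nm):
    h=cv2.cvtColor(im,cv2.COLOR_BGR2HSV);m=cv2.inRange(h,lo,hi);k=np.zeros_like(m);x0,y0,x1,y1=box;k[y0:y1,x0:x1]=m[y0:y1,x0:x1]
    c=max(cv2.findContours(k,cv2.RETR_EXTERNAL,cv2.CHAIN_APPROX_NONE)[0],key=cv2.contourArea)
    M=cv2.moments(c);ce=np.array([M['m10']/M['m00'],M['m01']/M['m00']]);print(nm,ce,cv2.minAreaRect(c),cv2.boundingRect(c));return c,ce
B=((105,120,40),(130,255,255));O=((3,130,80),(20,255,255));G=((70,80,30),(95,255,200))
for nm,L,bt,bs in(('blue',B,(280,180,330,235),(295,175,335,207)),('orange',O,(355,190,400,235),(350,205,390,248))):
    c,a=blobs(t,*L,bt,nm+' top');d,b=blobs(s,*L,bs,nm+' side')
    print(tri(ray('top',a),ray('side',b)))
    r=cv2.boxPoints(cv2.minAreaRect(c)); print(np.array([onz('top',p,118)for p in r]).round(0))
c,a=blobs(t,*G,(200,170,285,250),'mat top');d,b=blobs(s,*G,(225,195,305,240),'mat side')
print([onz('top',p,4).round(1) for p in cv2.boxPoints(cv2.minAreaRect(c))],onz('top',a,4))
cs=d[:,0,:];l=[cs[cs[:,0].argmin()],cs[cs[:,1].argmin()],cs[cs[:,1].argmax()]];print(l,[onz('side',p,4).round(1) for p in l])
# lids: bright disc ellipse
g=cv2.cvtColor(t,cv2.COLOR_BGR2HSV)
cv2.imwrite('pics/topz.png',cv2.resize(t[170:250,200:410],None,fx=3.8,fy=3.8,interpolation=cv2.INTER_CUBIC))
cv2.imwrite('pics/sidez.png',cv2.resize(s[170:310,220:410],None,fx=4,fy=4,interpolation=cv2.INTER_CUBIC))
E
```

```text
blue top [302.58695652 204.61594203] ((302.6230773925781, 204.51541137695312), (4.34121561050415, 21.20993995666504), 7.125016689300537) (300, 194, 6, 22)
blue side [315.0483871  194.33467742] ((315.0540466308594, 194.32432556152344), (17.755090713500977, 24.659847259521484), 80.53767395019531) (304, 184, 23, 21)
(array([499.25382627, -22.17028494, 101.59933625]), np.float64(2.1862250574668733))
[[475. -14. 118.]
 [520. -21. 118.]
 [518. -30. 118.]
 [474. -24. 118.]]
orange top [381.0923913  210.80797101] ((381.1024475097656, 210.721923828125), (21.93071174621582, 5.308070182800293), 65.224853515625) (375, 201, 13, 21)
orange side [367.99833541 230.6866417 ] ((368.00390625, 230.937744140625), (18.339218139648438, 30.939632415771484), 3.5763344764709473) (359, 216, 20, 31)
(array([ 481.35094961, -190.64676955,  102.90494466]), np.float64(1.3239452645998293))
[[ 499. -174.  118.]
 [ 503. -184.  118.]
 [ 460. -202.  118.]
 [ 456. -191.  118.]]
mat top [241.31729809 210.08904552] ((241.14981079101562, 210.03089904785156), (54.523460388183594, 55.02152633666992), 84.95755004882812) (213, 181, 58, 59)
mat side [267.95495899 217.47114094] ((264.247802734375, 220.64878845214844), (30.219898223876953, 52.87594985961914), 73.49563598632812) (235, 200, 55, 36)
[array([562.8, 203.6,   4. ]), array([571.6,  69.5,   4. ]), array([439.,  59.,   4.]), array([430.3, 190.8,   4. ])] [500.19384709 130.27082283   4.        ]
[array([235, 214], dtype=int32), array([281, 200], dtype=int32), array([267, 235], dtype=int32)] [array([436. , 184.8,   4. ]), array([553.7, 195.7,   4. ]), array([443.8,  59.6,   4. ])]
```

View pics/topz.png

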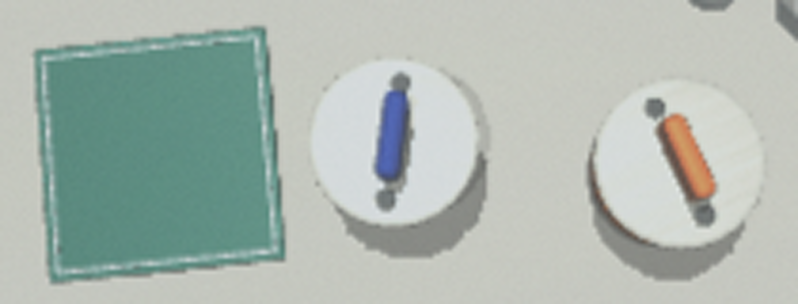

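View pics/sidez.png

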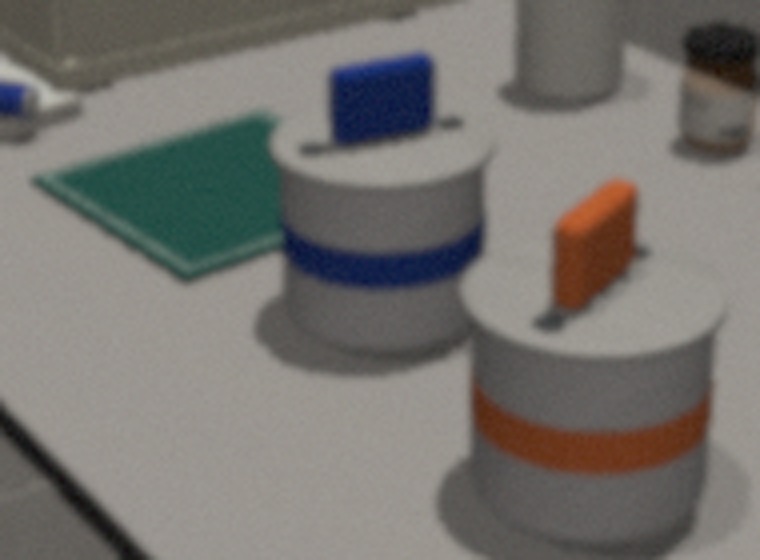

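Both handle heights triangulate to 101.6 and 102.9 mm, against 103 expected, so they agree. Next I'll check the bolt axis, the mat's height and side lines, and any obstacles near the path.

```bash
python3 - <<'E'
from h import *
f=lambda x,y:(200+x/3.8-.4,170+y/3.8-.4)
a=onz('top',f(401,82),85);b=onz('top',f(386,200),85);print('bolts',a,b,(a+b)/2,np.degrees(np.arctan2(*(a-b)[1::-1])))
h=[onz('top',f(*p),115)for p in((399,95),(387,175))];print('handle ang',h,np.degrees(np.arctan2(*(h[0]-h[1])[1::-1])))
# mat corners in both views
mt=[f(36,50),f(265,27),f(53,282),f(284,260)]
g=lambda x,y:(220+x/4-.4,170+y/4-.4)
ms={0:g(36,180),2:g(190,280)}
for i,p in enumerate(mt): print('mat',onz('top',p,4), tri(ray('top',p),ray('side',ms[i])) if i in ms else '')
print('mc',np.mean([onz('top',p,4)for p in mt],0))
# lid disc centre, mouth
print('disc',onz('top',f(394.5,141.5),85))
print('flask',tri(ray('top',(400,150)),ray('side',(432,112))))
print('centrifuge front bottom', [onz('side',p,0) for p in((196,182),(232,190),(335,165))], onz('top',(183,222),0))
print('TCP? bottle', onz('top',(228,105),100))
for z in(200,300): print(z,[onz('top',p,z).round() for p in((182,220),(0,218),(182,70))])
E
```

```text
bolts [530.1779804 -27.252677   85.       ] [461.44720339 -17.21775623  85.        ] [495.8125919  -22.23521661  85.        ] -8.306680735686413
handle ang [array([518.13229082, -26.75392772, 115.        ]), array([473.18628512, -19.16772977, 115.        ])] -9.580355861073267
mat [569.23283155 209.28269908   4.        ] (array([513.83807016, 239.13187416, -25.72595983]), np.float64(128.7681514020747))
mat [580.70156542  61.63620769   4.        ] 
mat [420.41284564 196.979776     4.        ] (array([460.44332109, 190.32562422, -62.15018128]), np.float64(90.52052833243343))
mat [430.99525123  50.91938383   4.        ] 
mc [500.33562346 129.70451665   4.        ]
disc [495.34047995 -22.78580112  85.        ]
flask (array([ 575.18681124, -203.75236609,  269.00878065]), np.float64(12.784033851888898))
centrifuge front bottom [array([444.07973499, 427.87361337,   0.        ]), array([494.13544979, 325.59938939,   0.        ]), array([805.44535081, 336.13282546,   0.        ])] [474.84118509 272.88419929   0.        ]
TCP? bottle [727.47781043 141.52408282 100.        ]
200 [array([462., 205., 200.]), array([474., 555., 200.]), array([763., 211., 200.])]
300 [array([454., 170., 300.]), array([464., 471., 300.]), array([712., 175., 300.])]
```

```bash
cat >> h.py <<'E'
def go(p,yaw=None,s=None):
    s=s or env.state();R=Ro.from_euler('xyz',s['ee_rot'],degrees=True).as_matrix()
    d=R.T@(np.array(p,float)-s['ee_pos']);t=0
    if yaw is not None: t=-((yaw-s['ee_rot'][2]+180)%360-180)/45
    print('t',round(s['time_s'],2),'pos',s['ee_pos'].round(1),'rot',s['ee_rot'].round(1),'shares',(d/500).round(4),'turn',round(t,3),'F',s['force'].round(1),'w',round(s['gripper_width'],1))
E
python3 - <<'E'
from h import *
f=lambda x,y:(200+x/3.8-.4,170+y/3.8-.4)
g=lambda x,y:(220+x/4-.4,170+y/4-.4)
print(tri(ray('top',f(53,282)),ray('side',g(36,180))),tri(ray('top',f(284,260)),ray('side',g(190,280))))
go((300,250,250),171.5); go((430,-10,230),171.5)
E
```

```text
(array([423.16909632, 196.24430757,   1.75495472]), np.float64(6.0076819297876005)) (array([434.25744882,  49.56115199,   1.01768471]), np.float64(7.158107704684915))
t 0.15 pos [189.3 542.5 213.3] rot [-179.9   -0.   160.8] shares [-0.4017 -0.4796 -0.0728] turn -0.239 F [-0.1 -0.8  0.2] w 90.8
t 0.15 pos [189.3 542.5 213.3] rot [-179.9   -0.   160.8] shares [-0.8186 -0.8848 -0.0322] turn -0.239 F [-0.1 -0.8  0.2] w 90.8
```

Mat: the corners triangulate to z of about 1–2 mm, against 4, which is within calibration. Its centre is about (500,130). Now moving toward the canister, with a waypoint that clears the centrifuge.

>>> {"name": "arm_command", "arguments": {"targets": [[0,-0.4,-0.48,-0.07,-0.24],[0,-0.4,-0.48,-0.07,-0.24],[0,-0.4,-0.48,-0.07,-0.24],[0,-0.4,-0.48,-0.07,-0.24],[0,-0.4,-0.48,-0.07,-0.24],[0,-0.4,-0.48,-0.07,-0.24],[0,-0.4,-0.48,-0.07,-0.24],[0,-0.82,-0.885,-0.04,-0.24]], "squeeze": 5}}

```text
time_s: 0.82
ee_pos: [309.7, 232.4, 245.5]
ee_rot: [180.0, 0.1, 171.6]
force: [0.8, 1.0, 1.2]
gripper_width: 91.1
```

```bash
python3 -c "
from h import *
go((430,-10,230),171.5)"
```

```text
t 0.82 pos [309.7 232.4 245.5] rot [1.800e+02 1.000e-01 1.716e+02] shares [-0.3087 -0.4445  0.0312] turn 0.003 F [0.8 1.  1.2] w 91.1
```

>>> {"name": "arm_command", "arguments": {"targets": [[0,-0.31,-0.445,0.03,0],[0,-0.31,-0.445,0.03,0],[0,-0.31,-0.445,0.03,0],[0,-0.31,-0.445,0.03,0],[0,-0.31,-0.445,0.03,0],[0,-0.31,-0.445,0.03,0],[0,-0.31,-0.445,0.03,0],[0,-0.31,-0.445,0.03,0]]}}

```text
time_s: 1.48
ee_pos: [432.2, -14.0, 230.1]
ee_rot: [-179.9, 0.1, 171.3]
force: [-0.1, 1.0, 0.1]
gripper_width: 91.1
```

```bash
python3 -c "
from h import *
go((430,-10,230),171.5)
grab('wrist','w1.png')"
```

```text
t 1.48 pos [432.2 -14.  230.1] rot [-1.799e+02  1.000e-01  1.713e+02] shares [0.0055 0.0072 0.0001] turn -0.004 F [-0.1  1.   0.1] w 91.1
```

View pics/w1.png

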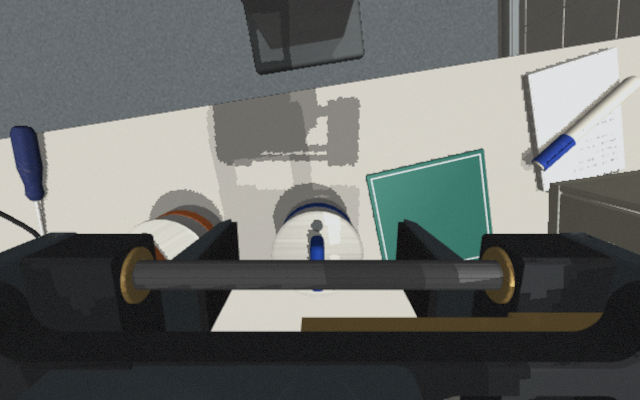

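Wrist view: the blue lid is at about (317,250), half hidden by the gripper, and its handle is vertical in the image, so the yaw is aligned. I'll go further forward for a clear view.

>>> {"name": "arm_command", "arguments": {"targets": [[0,-0.16,0.04,0,0],[0,-0.16,0.04,0,0],[0,-0.16,0.04,0,0],[0,-0.16,0.04,0,0]]}}

```text
time_s: 1.87
ee_pos: [513.7, -2.9, 229.1]
ee_rot: [180.0, -0.1, 171.5]
force: [-0.3, 0.5, 0.1]
gripper_width: 91.3
```

```bash
python3 -c "
from h import *
go((499,-22,92),171.5)
grab('wrist','w2.png')"
```

```text
t 1.87 pos [513.7  -2.9 229.1] rot [ 1.800e+02 -1.000e-01  1.715e+02] shares [ 0.0229 -0.0422  0.2742] turn -0.001 F [-0.3  0.5  0.1] w 91.3
```

View pics/w2.png

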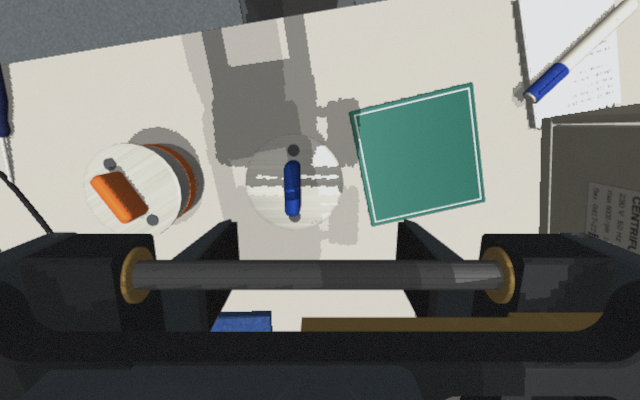

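The whole lid is visible: disc centre about (294,181), handle about (292,188) and vertical, mat about (418,155). Now measuring from the wrist and top views.

```bash
python3 - <<'E'
from h import *
s=env.state()
im=cv2.imread('pics/w2.png');h=cv2.cvtColor(im,cv2.COLOR_BGR2HSV)
m=cv2.inRange(h,(105,150,30),(130,255,255))[130:235,270:320]
c=max(cv2.findContours(m,0,1)[0],key=cv2.contourArea)+np.array([270,130]);print(cv2.minAreaRect(c),cv2.boundingRect(c))
x,y,w,hh=cv2.boundingRect(c)
# top edge row centre etc
t=cv2.imread('pics/top0.png')
M=cv2.moments(c);ce=(M['m10']/M['m00'],M['m01']/M['m00'])
print('handle wrist/top',ce,tri(ray('wrist',ce,s),ray('top',(302.59,204.62))),'w/side',tri(ray('wrist',ce,s),ray('side',(315.05,194.33))))
for z in(103,110,118):print(z,onz('wrist',ce,z,s),[onz('wrist',p,z,s).round(1) for p in((x+w/2,y),(x+w/2,y+hh))])
print('disc w',onz('wrist',(294.5,181),85,s),'bolt',onz('wrist',(293,150),85,s))
g=cv2.inRange(h,(70,80,30),(95,255,200))[70:235,340:500];gc=max(cv2.findContours(g,0,1)[0],key=cv2.contourArea)+np.array([340,70])
q=cv2.boxPoints(cv2.minAreaRect(gc));P=np.array([onz('wrist',p,4,s)for p in q]);print('mat',P.round(1),P.mean(0))
gm=cv2.moments(gc);print(tri(ray('wrist',(gm['m10']/gm['m00'],gm['m01']/gm['m00']),s),ray('top',(241.32,210.09))))
E
```

```text
((291.5, 188.0), (54.0, 15.0), 90.0) (284, 161, 16, 55)
handle wrist/top (291.95403095403094, 187.56387156387154) (array([494.56573061, -22.79417226, 121.54974581]), np.float64(2.850895926748209)) w/side (array([497.22030855, -25.70560243, 103.14877106]), np.float64(1.6938610643067769))
103 [496.49005048 -25.30259282 103.        ] [array([471.3, -21. , 103. ]), array([524.6, -30.1, 103. ])]
110 [495.25569655 -24.54490924 110.        ] [array([470.7, -20.3, 110. ]), array([522.7, -29.2, 110. ])]
118 [493.84500635 -23.67898514 118.        ] [array([469.9, -19.6, 118. ]), array([520.6, -28.2, 118. ])]
disc w [493.35153142 -23.54535194  85.        ] bolt [462.38445898 -19.84190027  85.        ]
mat [[429.3  45.1   4. ]
 [420.5 196.2   4. ]
 [567.3 224.2   4. ]
 [580.1  59.7   4. ]] [499.27304581 131.30637715   4.        ]
(array([500.43724213, 134.66356356, -16.75831008]), np.float64(4.11226055721197))
```

Lid centre is about (495,-23) and the axis yaw 171.5. I can't tilt the tool, so I'll grip the near end of the handle lightly and lift, letting the lid pivot between the pads. Approaching.

```bash
python3 -c "
from h import *
go((474,-20,130),171.5);go((474,-20,95),171.5)"
```

```text
t 1.92 pos [512.4  -3.1 229.4] rot [ 1.800e+02 -1.000e-01  1.715e+02] shares [ 0.0705 -0.0449  0.1989] turn -0.001 F [-0.3 -0.1  0.3] w 90.7
t 1.92 pos [512.4  -3.1 229.4] rot [ 1.800e+02 -1.000e-01  1.715e+02] shares [ 0.0704 -0.0449  0.2689] turn -0.001 F [-0.3 -0.1  0.3] w 90.7
```

>>> {"name": "arm_command", "arguments": {"targets": [[0,0.0705,-0.045,0.06,0],[0,0.0705,-0.045,0.12,0],[0,0.0705,-0.045,0.18,0],[0,0.0705,-0.045,0.2,0],[0,0.0705,-0.045,0.2,0]]}}

```text
time_s: 2.33
ee_pos: [470.0, -19.3, 127.3]
ee_rot: [-180.0, -0.5, 171.5]
force: [0.1, 1.2, -0.4]
gripper_width: 91.4
```

```bash
python3 -c "
from h import *
go((474,-20,95),171.5)
grab('wrist','w3.png')"
```

```text
t 2.33 pos [470.  -19.3 127.3] rot [-180.    -0.5  171.5] shares [-0.0088 -0.0001  0.0646] turn -0.0 F [ 0.1  1.2 -0.4] w 91.4
```

View pics/w3.png

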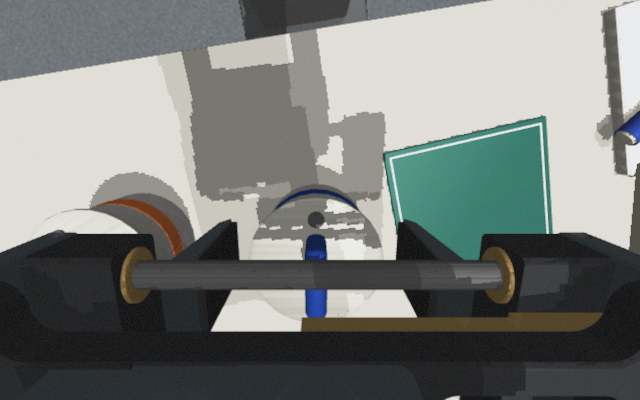

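The handle is at u≈316 and the finger midline is at ≈317, so it is centred. Descending and closing lightly.

>>> {"name": "arm_command", "arguments": {"targets": [[0,-0.009,0,0.05,0],[0,-0.009,0,0.065,0],[0,-0.009,0,0.065,0],[0.5,-0.009,0,0.065,0],[1,-0.009,0,0.065,0],[1,-0.009,0,0.065,0],[1,-0.009,0,0.065,0],[1,-0.009,0,0.065,0]], "squeeze": 5}}

```text
time_s: 3.05
ee_pos: [476.5, -20.1, 97.2]
ee_rot: [180.0, -0.2, 171.5]
force: [-0.4, -0.2, -0.1]
gripper_width: 60.4
```

>>> {"name": "arm_command", "arguments": {"targets": [[1,0,0,0,0],[1,0,0,0,0],[1,0,0,0,0],[1,0,0,0,0]], "squeeze": 5}}

```text
time_s: 3.38
ee_pos: [476.5, -20.1, 97.1]
ee_rot: [180.0, -0.2, 171.5]
force: [-0.1, -1.0, 0.3]
gripper_width: 34.1
```

```bash
python3 -c "
from h import *
go((474,-20,95),171.5)
grab('wrist','w4.png');s,im=grab('side','s4.png');cv2.imwrite('pics/s4z.png',cv2.resize(im[150:310,220:410,::-1],None,fx=3.5,fy=3.5))"
```

```text
t 3.38 pos [476.5 -20.1  97.1] rot [180.   -0.2 171.5] shares [ 0.0049 -0.0005  0.0043] turn -0.0 F [-0.1 -1.   0.3] w 34.1
```

View pics/s4z.png

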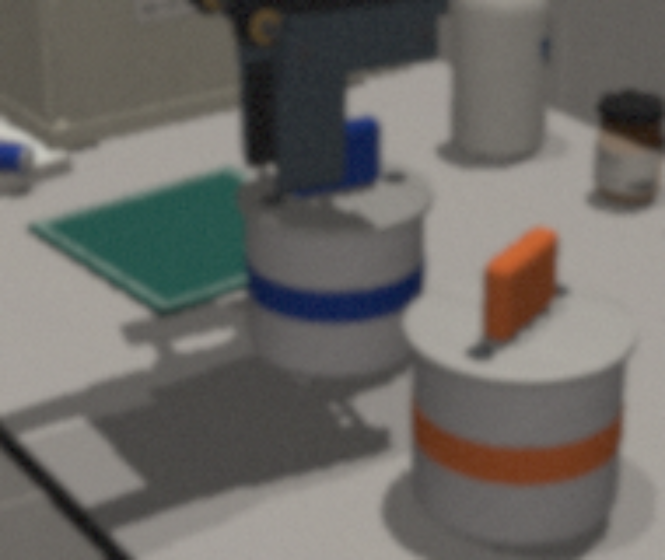

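View pics/w4.png

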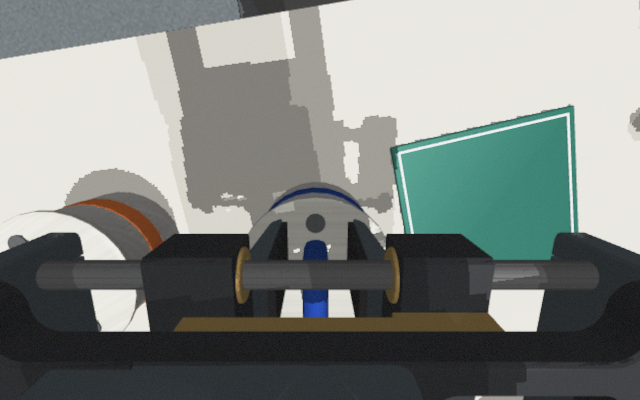

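The fingers straddle the near half of the handle and are still closing. I'll nudge 3 mm outward while they finish.

>>> {"name": "arm_command", "arguments": {"targets": [[1,0.006,0,0,0],[1,0.006,0,0,0],[1,0.006,0,0,0],[1,0.006,0,0,0],[1,0.006,0,0,0],[1,0.006,0,0,0]], "squeeze": 5}}

```text
time_s: 3.98
ee_pos: [473.4, -19.6, 97.0]
ee_rot: [180.0, -0.3, 171.5]
force: [-0.2, -0.8, -1.2]
gripper_width: 13.8
```

Handle gripped at 13.8 mm. Lifting along the pivot arc to about 10°.

>>> {"name": "arm_command", "arguments": {"targets": [[1,-0.002,0,-0.004,0],[1,-0.004,0,-0.008,0],[1,-0.006,0,-0.013,0],[1,-0.009,0,-0.018,0],[1,-0.011,0,-0.024,0],[1,-0.011,0,-0.024,0]], "squeeze": 5}}

```text
time_s: 4.48
ee_pos: [479.8, -20.5, 109.7]
ee_rot: [180.0, -0.1, 171.5]
force: [-0.2, 0.8, -2.1]
gripper_width: 13.8
```

```bash
python3 -c "
from h import *
go((474,-20,95),171.5)
s,im=grab('side','s5.png');cv2.imwrite('pics/s5z.png',cv2.resize(im[150:310,220:410,::-1],None,fx=3.5,fy=3.5))"
```

```text
t 4.48 pos [479.8 -20.5 109.7] rot [ 1.800e+02 -1.000e-01  1.715e+02] shares [ 0.0115 -0.0007  0.0294] turn -0.0 F [-0.2  0.8 -2.1] w 13.8
```

View pics/s5z.png

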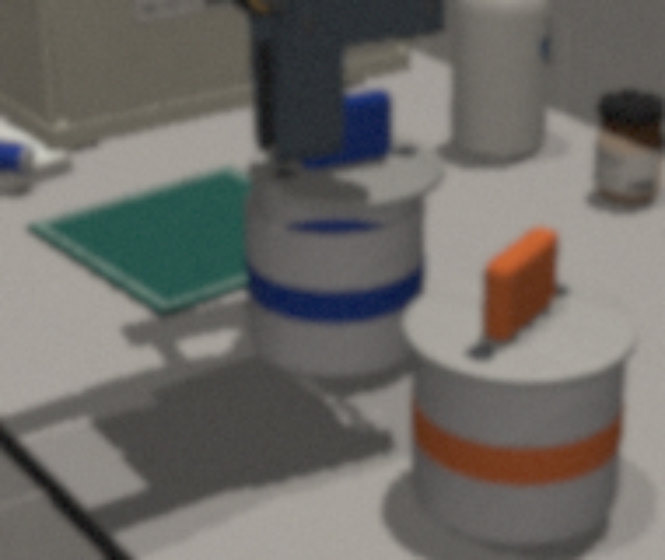

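The lid's near side is up and it is tilted only a little. Friction in the grip is holding it, so I'll ease the squeeze to 3 N and let the far edge settle onto the rim.

>>> {"name": "arm_command", "arguments": {"targets": [[1,0,0,0,0],[1,0,0,0,0],[1,0,0,0,0]], "squeeze": 3}}

```text
time_s: 4.78
ee_pos: [479.3, -20.5, 109.3]
ee_rot: [180.0, -0.2, 171.5]
force: [-0.5, -0.1, -1.0]
gripper_width: 14.0
```

```bash
python3 -c "
from h import *
go((474,-20,95),171.5)
s,im=grab('side','s6.png');cv2.imwrite('pics/s6z.png',cv2.resize(im[150:310,220:410,::-1],None,fx=3.5,fy=3.5))"
```

```text
t 4.78 pos [479.3 -20.5 109.3] rot [180.   -0.2 171.5] shares [ 0.0104 -0.0007  0.0286] turn -0.0 F [-0.5 -0.1 -1. ] w 14.0
```

View pics/s6z.png

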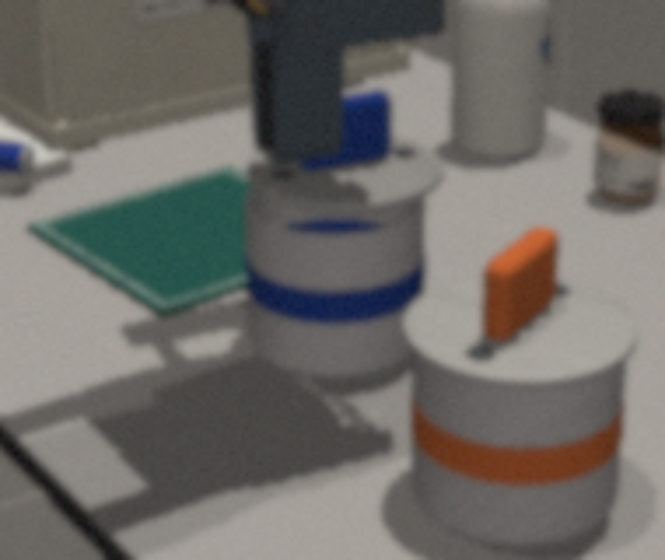

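The bolts moved as a near-pure translation, so the 24 mm-wide pad patch holds the lid too stiffly. I'll lower it back into the seat, then regrip with only the pad's edge on the end of the handle. That gives a small patch and a longer lever, so it can pivot.

```bash
python3 -c "
from h import *
go((473.4,-19.6,96.5),171.5)"
```

```text
t 4.83 pos [479.3 -20.5 109.3] rot [180.   -0.2 171.5] shares [ 0.0117 -0.      0.0256] turn -0.0 F [ 0.   0.4 -0.8] w 14.3
```

>>> {"name": "arm_command", "arguments": {"targets": [[1,0.006,0,0.005,0],[1,0.0117,0,0.01,0],[1,0.0117,0,0.018,0],[1,0.0117,0,0.026,0],[1,0.0117,0,0.027,0],[1,0.0117,0,0.027,0]], "squeeze": 3}}

```text
time_s: 5.33
ee_pos: [473.2, -19.6, 95.5]
ee_rot: [180.0, -0.2, 171.5]
force: [0.6, -1.1, -0.3]
gripper_width: 14.1
```

>>> {"name": "arm_command", "arguments": {"targets": [[0.6,0,0,0,0],[0.6,0,0,0,0],[0.6,0,0,0,0],[0.6,0,0,0,0],[0.6,0,0,0,0]], "squeeze": 3}}

```text
time_s: 5.75
ee_pos: [473.4, -19.6, 95.6]
ee_rot: [180.0, -0.2, 171.5]
force: [0.4, -0.2, 0.3]
gripper_width: 36.3
```

```bash
python3 - <<'E'
from h import *
go((462,-17.7,103),171.5)
s,im=grab('side','s7.png');cv2.imwrite('pics/s7z.png',cv2.resize(im[150:310,220:410,::-1],None,fx=3.5,fy=3.5))
E
```

```text
t 5.75 pos [473.4 -19.6  95.6] rot [180.   -0.2 171.5] shares [ 0.0233  0.0004 -0.0147] turn -0.0 F [ 0.4 -0.2  0.3] w 36.3
```

View pics/s7z.png

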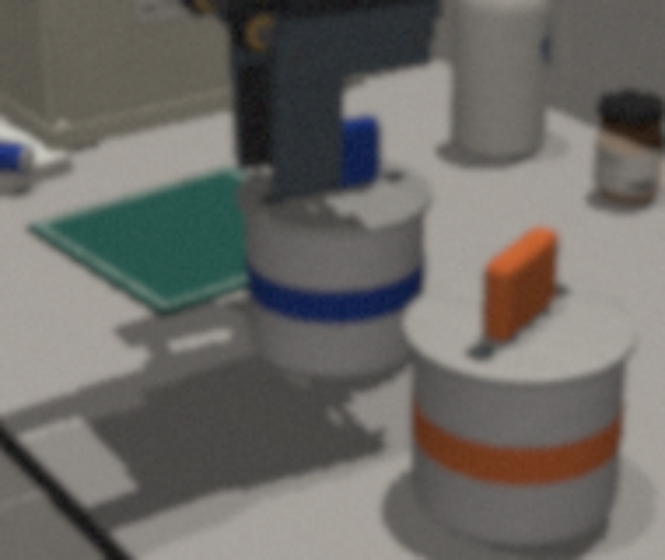

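The lid is seated again and the canister hasn't moved. Shifting outward 12 mm and up 7.5 mm, then closing on the handle's end.

>>> {"name": "arm_command", "arguments": {"targets": [[0.7,0.024,0,-0.015,0],[0.7,0.024,0,-0.015,0],[1,0.024,0,-0.015,0],[1,0.024,0,-0.015,0],[1,0.024,0,-0.015,0],[1,0.024,0,-0.015,0],[1,0.024,0,-0.015,0],[1,0.024,0,-0.015,0]], "squeeze": 3}}

```text
time_s: 6.47
ee_pos: [462.0, -17.9, 103.1]
ee_rot: [180.0, -0.2, 171.5]
force: [0.4, -0.5, -0.5]
gripper_width: 14.0
```

>>> {"name": "arm_command", "arguments": {"targets": [[1,0,0,-0.004,0],[1,-0.001,0,-0.008,0],[1,-0.003,0,-0.013,0],[1,-0.005,0,-0.018,0],[1,-0.007,0,-0.024,0],[1,-0.008,0,-0.026,0]], "squeeze": 3}}

```text
time_s: 6.97
ee_pos: [466.4, -18.5, 116.6]
ee_rot: [180.0, -0.1, 171.5]
force: [0.6, 0.6, -1.3]
gripper_width: 13.6
```

```bash
python3 - <<'E'
from h import *
go((462,-17.7,103),171.5)
s,im=grab('side','s8.png');cv2.imwrite('pics/s8z.png',cv2.resize(im[150:310,220:410,::-1],None,fx=3.5,fy=3.5))
E
```

```text
t 6.97 pos [466.4 -18.5 116.6] rot [ 1.800e+02 -1.000e-01  1.715e+02] shares [0.0089 0.0003 0.0272] turn -0.0 F [ 0.6  0.6 -1.3] w 13.6
```

View pics/s8z.png

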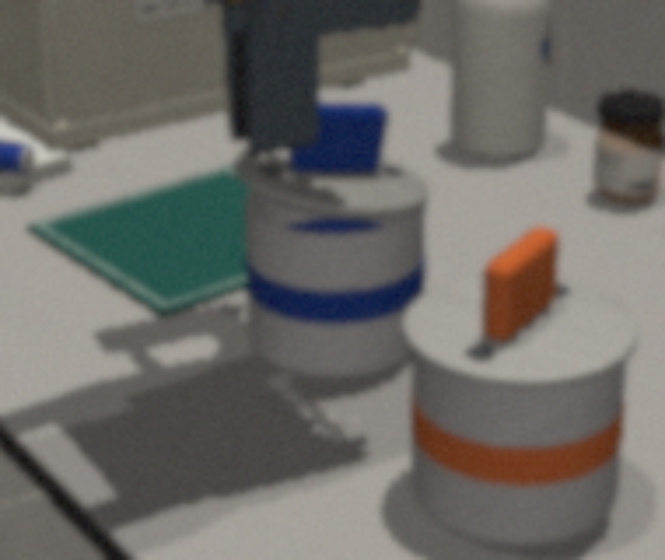

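It pivots now: the near edge is raised and the far edge rests on the rim, at roughly 10°. Continuing to about 20°.

>>> {"name": "arm_command", "arguments": {"targets": [[1,-0.003,0,-0.005,0],[1,-0.006,0,-0.01,0],[1,-0.009,0,-0.015,0],[1,-0.012,0,-0.02,0],[1,-0.014,0,-0.024,0],[1,-0.014,0,-0.024,0]], "squeeze": 3}}

```text
time_s: 7.52
ee_pos: [474.0, -19.6, 129.1]
ee_rot: [180.0, -0.1, 171.5]
force: [0.4, 0.0, -1.7]
gripper_width: 14.2
```

```bash
python3 - <<'E'
from h import *
go((462,-17.7,103),171.5)
s,im=grab('side','s9.png');cv2.imwrite('pics/s9z.png',cv2.resize(im[150:310,220:410,::-1],None,fx=3.5,fy=3.5))
grab('wrist','w9.png')
E
```

```text
t 7.52 pos [474.  -19.6 129.1] rot [ 1.800e+02 -1.000e-01  1.715e+02] shares [0.0243 0.0002 0.0522] turn -0.0 F [ 0.4  0.  -1.7] w 14.2
```

View pics/s9z.png

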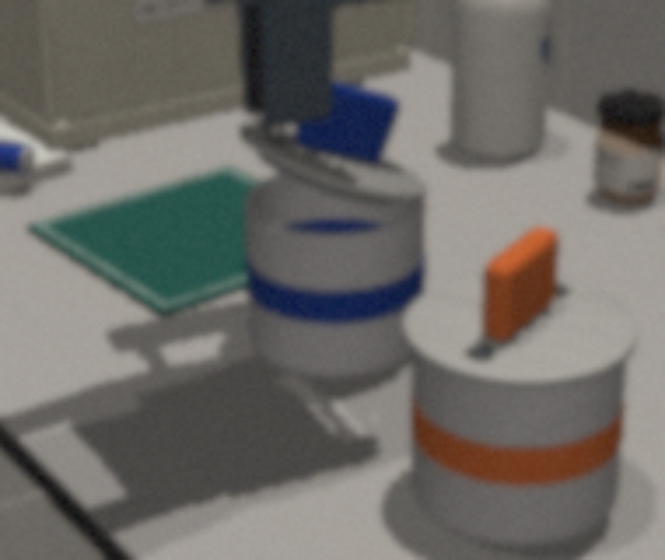

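View pics/w9.png

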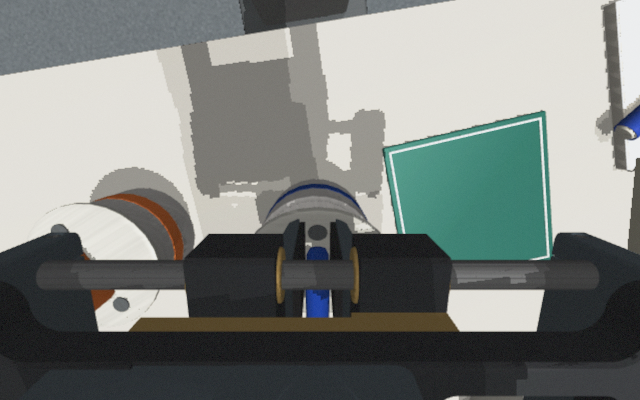

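The lid is tipped clearly, by about 20°, with its far edge on the rim (TCP rose 26 mm over a ~71 mm lever, which gives ~21°). Before carrying it, I'll check how close the centrifuge is to the mat.

```bash
python3 - <<'E'
from h import *
s=cv2.imread('pics/side0.png');cv2.imwrite('pics/cz.png',cv2.resize(s[60:210,160:350],None,fx=4,fy=4))
print(tri(ray('top',(148,221)),ray('side',(207,110))),tri(ray('top',(148,70)),ray('side',(335,92))))
go((474,-19.6,200),171.5)
E
```

```text
(array([447.03820724, 273.60740952, 206.4466627 ]), np.float64(31.325323100040084)) (array([758.29834648, 273.38434659, 212.29050927]), np.float64(0.11499569705994064))
t 7.62 pos [473.5 -19.6 128.7] rot [ 1.800e+02 -1.000e-01  1.715e+02] shares [-0.0007  0.0002 -0.1427] turn -0.0 F [-0.1 -0.4 -1.6] w 13.4
```

View pics/cz.png

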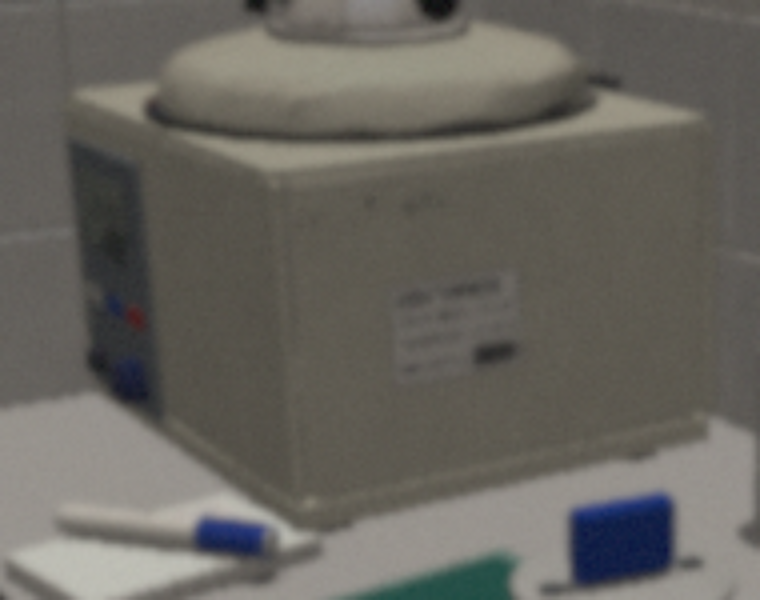

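>>> {"name": "arm_command", "arguments": {"targets": [[1,0,0,0,0],[1,0,0,0,0],[1,0,0,0,0]], "squeeze": 30}}

```text
time_s: 7.87
ee_pos: [473.4, -19.6, 128.6]
ee_rot: [180.0, -0.1, 171.5]
force: [0.7, -0.0, -1.5]
gripper_width: 12.6
```

The centrifuge's near face is at y≈273 and the gripper body will reach only ~225, so it clears. The grip is locked at 30 N. Lifting straight up.

>>> {"name": "arm_command", "arguments": {"targets": [[1,0,0,-0.02,0],[1,0,0,-0.05,0],[1,0,0,-0.09,0],[1,0,0,-0.12,0],[1,0,0,-0.12,0]], "squeeze": 30}}

```text
time_s: 8.28
ee_pos: [475.4, -19.7, 191.3]
ee_rot: [180.0, 0.2, 171.5]
force: [0.2, 0.5, -1.2]
gripper_width: 12.6
```

```bash
python3 - <<'E'
from h import *
go((482,132.5,150),171.5)
s,im=grab('side','s10.png');cv2.imwrite('pics/s10z.png',cv2.resize(im[90:310,220:410,::-1],None,fx=2.7,fy=2.7))
E
```

```text
t 8.28 pos [475.4 -19.7 191.3] rot [180.    0.2 171.5] shares [0.0324 0.303  0.0828] turn -0.0 F [ 0.2  0.5 -1.2] w 12.6
```

View pics/s10z.png

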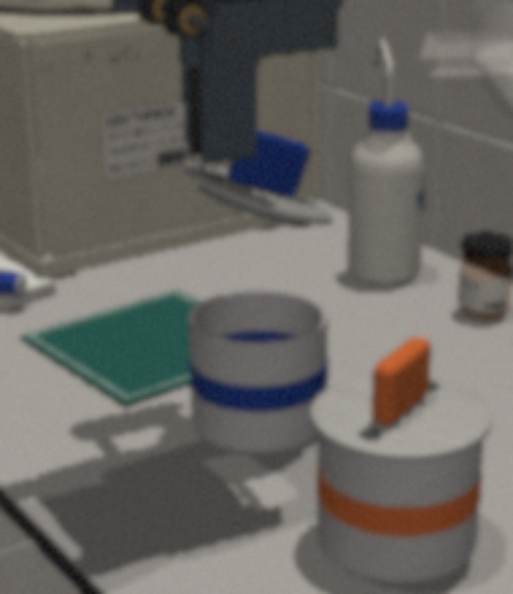

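The lid is off and held, still tilted, and the canister is standing. Carrying it to above the mat.

>>> {"name": "arm_command", "arguments": {"targets": [[1,0.005,0.05,0,0],[1,0.012,0.11,0,0],[1,0.018,0.17,0.01,0],[1,0.025,0.23,0.03,0],[1,0.03,0.28,0.06,0],[1,0.032,0.303,0.083,0],[1,0.032,0.303,0.083,0],[1,0.032,0.303,0.083,0]], "squeeze": 30}}

```text
time_s: 9.0
ee_pos: [479.8, 132.5, 146.6]
ee_rot: [-179.9, -0.2, 171.6]
force: [-0.2, -0.4, -2.3]
gripper_width: 12.5
```

```bash
python3 - <<'E'
from h import *
go((482,132.5,60),171.5)
s,im=grab('side','s11.png');cv2.imwrite('pics/s11z.png',cv2.resize(im[90:310,180:370,::-1],None,fx=2.7,fy=2.7))
s,im=grab('top','t11.png');cv2.imwrite('pics/t11z.png',cv2.resize(im[150:260,180:410,::-1],None,fx=3.4,fy=3.4))
E
```

```text
t 9.0 pos [479.8 132.5 146.6] rot [-179.9   -0.2  171.6] shares [-0.0049  0.0009  0.1732] turn 0.002 F [-0.2 -0.4 -2.3] w 12.5
```

View pics/s11z.png

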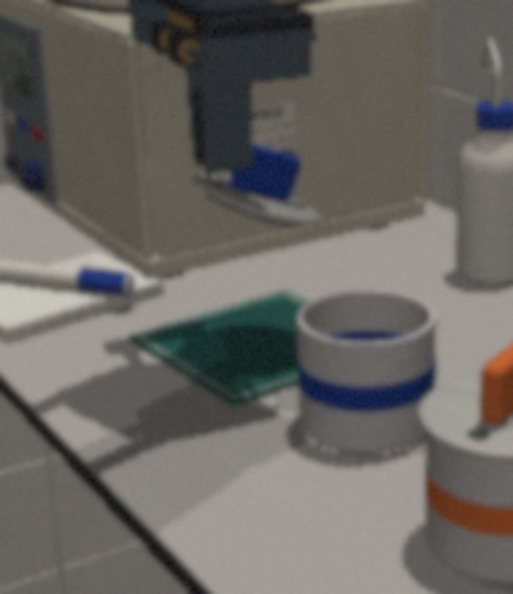

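View pics/t11z.png

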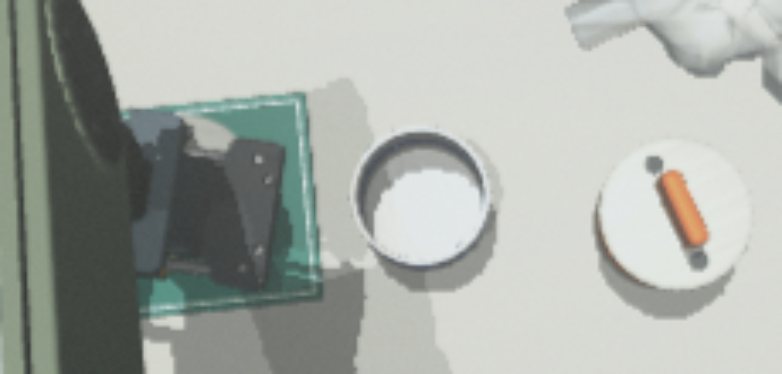

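The lid is over the mat with its low edge toward +x. The open canister and the orange one are undisturbed. Descending to just above contact.

>>> {"name": "arm_command", "arguments": {"targets": [[1,-0.004,0,0.03,0],[1,-0.004,0,0.07,0],[1,-0.004,0,0.11,0],[1,-0.004,0,0.14,0],[1,-0.004,0,0.16,0],[1,-0.004,0,0.17,0],[1,-0.004,0,0.17,0],[1,-0.004,0,0.17,0]], "squeeze": 30}}

```text
time_s: 9.77
ee_pos: [483.6, 131.3, 63.8]
ee_rot: [180.0, 0.1, 171.4]
force: [0.7, 0.3, -1.7]
gripper_width: 13.1
```

```bash
python3 - <<'E'
from h import *
go((482,132.5,50),171.5)
s,im=grab('side','s12.png');cv2.imwrite('pics/s12z.png',cv2.resize(im[130:260,200:360,::-1],None,fx=4,fy=4))
E
```

```text
t 9.77 pos [483.6 131.3  63.8] rot [1.800e+02 1.000e-01 1.714e+02] shares [0.0036 0.0018 0.0275] turn -0.001 F [ 0.7  0.3 -1.7] w 13.1
```

View pics/s12z.png

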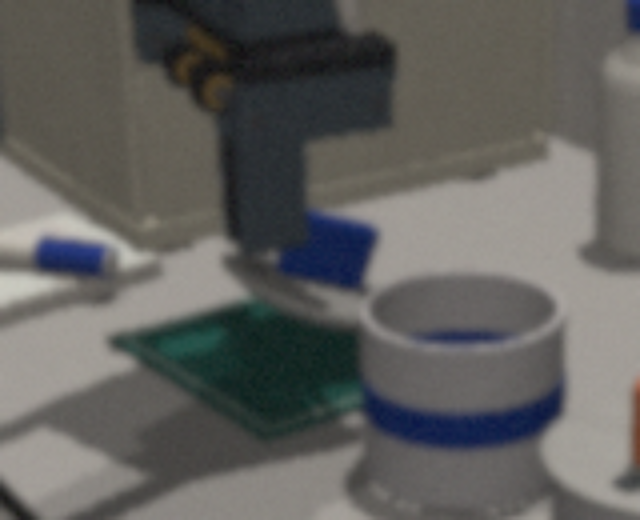

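>>> {"name": "arm_command", "arguments": {"targets": [[1,0,0.002,0.006,0],[1,0,0.002,0.012,0],[1,0,0.002,0.018,0],[1,0,0.002,0.022,0],[1,0,0.002,0.022,0]], "squeeze": 15}}

```text
time_s: 10.23
ee_pos: [482.7, 132.6, 52.9]
ee_rot: [180.0, -0.0, 171.4]
force: [-3.3, 0.9, 5.0]
gripper_width: 13.5
```

The plug's edge has touched the mat (5 N at z=53, about as predicted). Easing to 3 N and following the arc down so the lid lies flat.

>>> {"name": "arm_command", "arguments": {"targets": [[1,0,0,0,0],[1,0.004,0,0.004,0],[1,0.009,0,0.009,0],[1,0.014,0,0.014,0],[1,0.018,0,0.019,0],[1,0.022,0,0.024,0],[1,0.025,0,0.028,0],[1,0.025,0,0.028,0]], "squeeze": 3}}

```text
time_s: 10.9
ee_pos: [469.9, 134.4, 38.3]
ee_rot: [-180.0, -0.0, 171.5]
force: [-1.2, 0.2, -0.0]
gripper_width: 13.9
```

```bash
python3 - <<'E'
from h import *
go((467,135,34),171.5)
s,im=grab('side','s13.png');cv2.imwrite('pics/s13z.png',cv2.resize(im[130:260,200:360,::-1],None,fx=4,fy=4))
E
```

```text
t 10.9 pos [469.9 134.4  38.3] rot [-180.    -0.   171.5] shares [0.0059 0.0004 0.0087] turn -0.001 F [-1.2  0.2 -0. ] w 13.9
```

View pics/s13z.png

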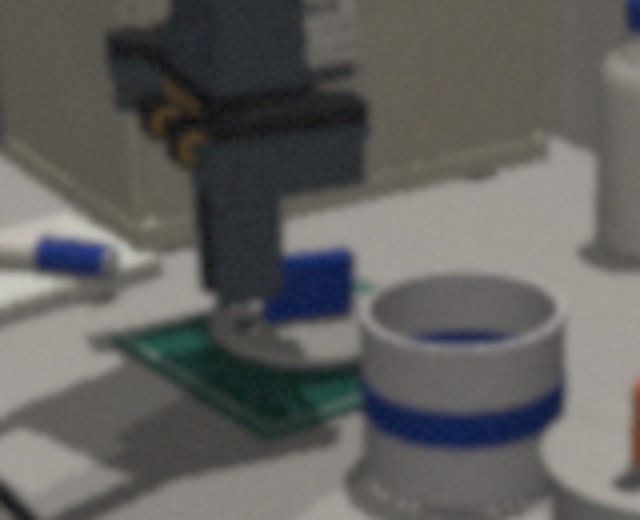

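The lid is nearly flat. Finishing the last few millimetres gently until it is seated.

>>> {"name": "arm_command", "arguments": {"targets": [[1,0.002,0,0.004,0],[1,0.004,0,0.007,0],[1,0.005,0,0.01,0],[1,0.005,0,0.012,0],[1,0.005,0,0.012,0]], "squeeze": 3}}

```text
time_s: 11.37
ee_pos: [468.3, 134.8, 32.9]
ee_rot: [180.0, 0.0, 171.5]
force: [0.2, -0.4, 3.0]
gripper_width: 13.7
```

```bash
python3 - <<'E'
from h import *
go((467,135,34),171.5)
s,im=grab('side','s14.png');cv2.imwrite('pics/s14z.png',cv2.resize(im[130:260,200:360,::-1],None,fx=4,fy=4))
E
```

```text
t 11.37 pos [468.3 134.8  32.9] rot [180.    0.  171.5] shares [ 0.0027 -0.     -0.0023] turn -0.001 F [ 0.2 -0.4  3. ] w 13.7
```

View pics/s14z.png

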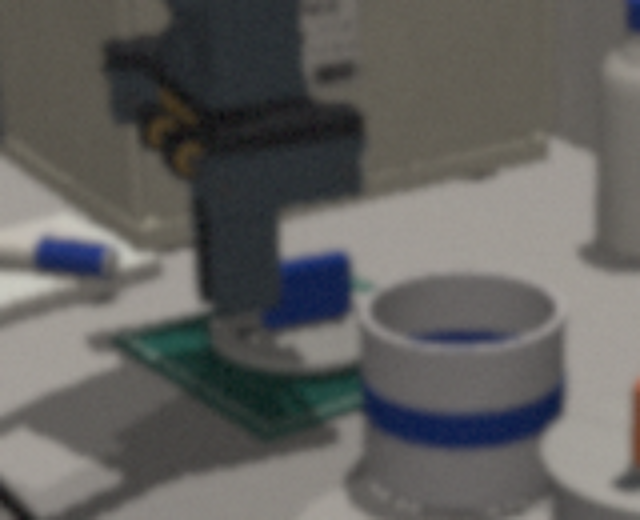

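It is flat, and the mat carries it (3 N upward). Opening, then retreating up.

>>> {"name": "arm_command", "arguments": {"targets": [[0.5,0,0,0,0],[0.5,0,0,0,0],[0.5,0,0,0,0],[0.5,0,0,0,0],[0.5,0,0,0,0],[0.5,0,0,0,0]]}}

```text
time_s: 11.92
ee_pos: [468.2, 134.8, 32.8]
ee_rot: [180.0, 0.0, 171.5]
force: [-0.6, 0.7, -0.9]
gripper_width: 45.3
```

>>> {"name": "arm_command", "arguments": {"targets": [[0.5,0,0,-0.03,0],[0.5,0,0,-0.1,0],[0.5,0,0,-0.18,0],[0.5,0.05,0,-0.26,0],[0.5,0.12,0,-0.3,0],[0.5,0.2,0.05,-0.3,0],[0.5,0.24,0.05,-0.3,0],[0.5,0.24,0.05,-0.3,0]]}}

```text
time_s: 12.58
ee_pos: [348.6, 177.8, 183.0]
ee_rot: [180.0, -0.1, 171.6]
force: [-0.1, -0.8, -0.4]
gripper_width: 45.3
```

```bash
python3 - <<'E'
from h import *
go((350,135,180),171.5)
s,im=grab('side','s15.png');cv2.imwrite('pics/s15z.png',cv2.resize(im[170:310,220:410,::-1],None,fx=4,fy=4))
s,im=grab('top','t15.png');cv2.imwrite('pics/t15z.png',cv2.resize(im[150:260,180:410,::-1],None,fx=3.4,fy=3.4))
E
```

```text
t 12.58 pos [348.6 177.8 183. ] rot [ 1.800e+02 -1.000e-01  1.716e+02] shares [-0.0152 -0.0842  0.006 ] turn 0.003 F [-0.1 -0.8 -0.4] w 45.3
```

View pics/s15z.png

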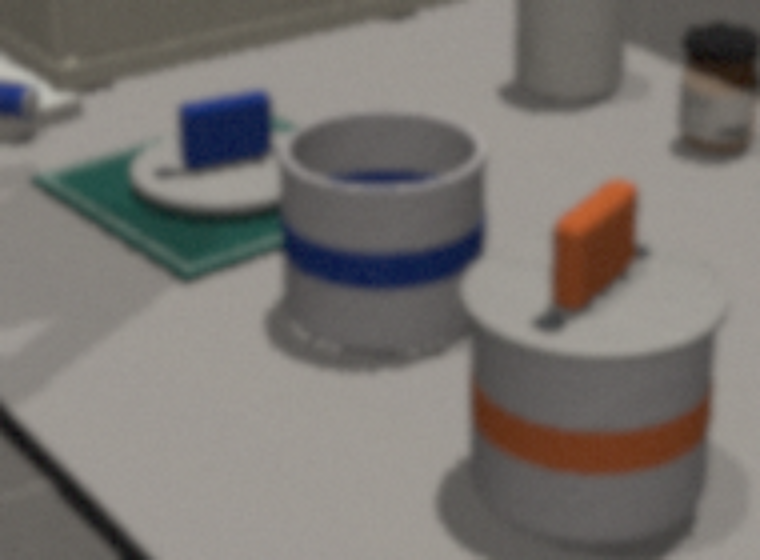

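View pics/t15z.png

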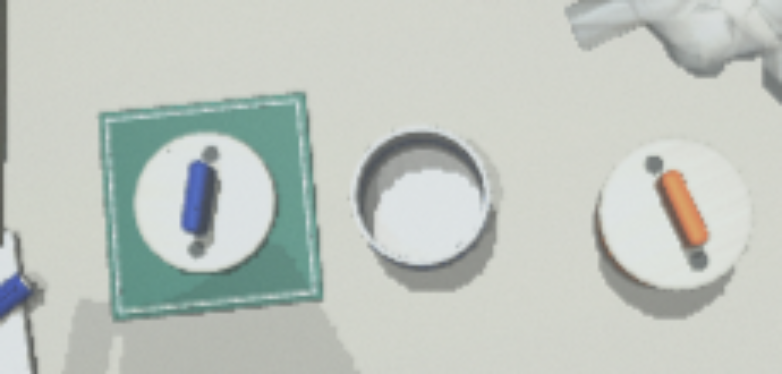

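```bash
python3 - <<'E'
from h import *
f=lambda x,y:(180+x/3.4-.4,150+y/3.4-.4)
print('lid disc',onz('top',f(204.5,202),16),'mat',np.mean([onz('top',f(*p),4)for p in((100,114),(302,93),(115,320),(321,299))],0))
t=cv2.imread('pics/t15.png');s=cv2.imread('pics/side0.png')
def c(fn,box):
    h=cv2.cvtColor(cv2.imread(fn),cv2.COLOR_BGR2HSV);x0,y0,x1,y1=box
    m=cv2.inRange(h,(105,120,40),(130,255,255))[y0:y1,x0:x1];k=max(cv2.findContours(m,0,1)[0],key=cv2.contourArea);M=cv2.moments(k);return (M['m10']/M['m00']+x0,M['m01']/M['m00']+y0)
a=c('pics/t15.png',(220,190,260,225));b=c('pics/s15.png',(260,185,292,215));print(a,b,tri(ray('top',a),ray('side',b)))
# canister band shift in side view
for fn in('side0','s15'):print(c('pics/%s.png'%fn,(285,220,345,245)))
E
```

```text
lid disc [501.5543435 131.6909619  16.       ] mat [500.31397302 130.56746789   4.        ]
(236.76353276353277, 207.26780626780626) (276.0837954405422, 202.0351201478743) (array([505.63049709, 134.80885553,  31.46821479]), np.float64(3.484082090415032))
(314.4911616161616, 235.59974747474746)
(314.5148148148148, 235.5493827160494)
```

The lid's disc centre is within 2 mm of the mat's. The handle triangulates to z≈31.5, against 34 for a lid flat on the mat. The canister's band moved less than 0.1 px. The arm is clear, so I'm handing in.

```bash
python3 -c "
from h import *
env.job_done()
print(env.state()['time_s'])"
```

```text
the job is handed in; nothing more can be done
the job is handed in; nothing more can be done
```

The blue-handled lid now lies flat, handle up, in the middle of the green mat. I handed the job in at about 12.7 s, and no verdict was reported.

**What I did:** My first grip covered half the handle and lifted the lid straight up without tipping it. I put it back and regripped only the near end of the handle at 3 N. Lifting then tipped the lid to about 20° with its far edge on the rim. I locked the grip, lifted the lid off, lowered its edge onto the mat, let it pivot flat, opened the gripper and backed away.

**Last checks:**

| Check | Result |
|---|---|
| Lid centre from mat centre, by the disc | about 2 mm |
| Lid centre from mat centre, by the handle | about 7 mm; less exact, still inside the 35 mm limit |
| Handle height above the bench | 31.5 mm measured, 34 expected for a flat lid; within calibration error |
| Canister | no visible shift: its band moved less than 0.1 px in the side view |
| Orange lid | unmoved by eye in both views; not measured again |
| Arm | clear of everything, outside force near zero |

The 20° figure is an estimate: the hand's rise over the lever length gives about 21°, and the side picture agrees. I didn't measure it separately.

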